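Turn the sample holder in its jaws and hold the reader's lid at the mark

TASK

The square sample holder stands in the open slide-jaw fixture with its window hidden behind the sliding jaw: turn it a quarter turn so that the window faces sideways towards the white optical reader, stand it back upright between the jaws, about centred on their width, and push the sliding jaw up until the holder is held snugly against the fixed jaw. Then lift the reader's sprung lid by its bar until the lid lines up with the black setting arm beside it, and finish holding the lid still at that angle (do not let go: it springs shut). Leave the setting arm and the other things on the bench where they are.

Things in the scene. Friction and masses are not known exactly. Their poses are not given: they have to be found in the camera images.
- fixture_mid (a point): Slide-jaw fixture, fixed, left of the reader. This point: on its base plate (14 mm above the bench), at the middle of the place where the clamped holder stands. x points to the fixed jaw, whose upright face is at x = +20 mm; y runs across the jaws (70 mm wide); z up. The reader is on the -y side. Both jaws stand 30 mm above the base plate.
- jaw (a joint): Travel of the sliding jaw in m along the fixture's +x; larger is more closed. The clear gap between the jaws is 70 mm minus this value, so it reads about 0.030 when the jaw bears on the 40 mm holder standing against the fixed jaw. It slides with about 3 N of friction and stays where it is left.
- jaw_post (a point): Upright round steel post, 18 mm diameter, that moves the sliding jaw; it stands 80 mm from the jaw's face, on the robot's side, on the end of a 10 mm rod. This point is on its axis, 42 mm above the base plate; the post's top is 62 mm above the base plate, the rod's upper side 21 mm above it.
- holder_center (a point): Centre of the loose aluminium sample holder: square post 40 x 40 x 90 mm (0.25 kg, foot on the base plate, centre 45 mm up). z up, window in its -x face; a 12 x 12 mm step along the top edge above the window makes the top 12 mm only 28 mm thick that way. At the start the window faces the fixture's -x, in the end its -y: a quarter turn anticlockwise from above.
- holder_window (a point): Centre of the round window, 24 mm diameter, dark rimmed, low on one face of the holder: 17 mm above the foot, 20 mm from the holder's axis.
- lid_hinge (a point): Middle of the hinge line of the reader's lid, fixed to the reader (white box 200 x 170 mm, 100 mm high, fixed to the bench). The hinge line runs along this point's y, 108 mm above the bench, at the edge far from the robot; x points away from the lid's front.
- lid (a joint): Opening angle of the lid in rad: 0 shut (level), growing as its front goes up; the lid is a flat white plate 180 mm deep, 170 mm wide, 10 mm thick. A spring pulls it shut: about 4 N at the bar just off its seat, about 7 N at 0.65 rad. It can open to 1.3.
- lid_bar (a point): Middle of the lid's round steel grip bar, 10 mm thick, 100 mm long, parallel to the hinge line and 230 mm from it, in the lid's plane, 50 mm in front of its front edge, carried by a 10 mm rod at each end. The opening between bar and plate is 45 mm; below the bar is free down to the bench. Turns with the lid; x points to the hinge.
- mark (a joint): Angle in rad of the black setting arm above level, measured like the lid's angle: the lid is at the mark when its angle equals this (between about 0.4 and 0.85). Stiff friction; must stay as set.
- mark_tip (a point): Tip of the black setting arm, a thin bar 165 mm long that turns about the lid's hinge line just outside the lid's -y edge (101 mm from the lid's middle); x runs along the arm towards the hinge. A thin curved guide wire stands beside it, 140 mm from the hinge line, its top 230 mm above the bench; the tip can stand as high.
- wash_bottle: Bystander: white bottle, 64 mm diameter, 160 mm high; origin under its centre.
- beaker: Bystander: clear beaker, 80 mm diameter, 100 mm high; origin under its centre.
- flask: Bystander: small volumetric flask, 68 mm diameter, 145 mm high; origin under its centre.
- tip_box: Bystander: blue pipette tip box 120 x 85 x 59 mm; origin under its centre.
There are look-alikes about, which are no part of the job. What is shaped like the part that bears fixture_mid but pink is not meant. Of the things that look like the part that bears holder_center, the smaller one is meant.

How it is judged:
By the outcome, as a careful person would: the job done as asked, in the order asked, and still so for the second after the job is handed in, while the arm keeps its last pose, push and grip.
It also fails if it takes over 61 s, if anything falls off the work surface, if the arm or the gripper's body presses on something with over 40 N, if the wrist force passes 120 N, or if a joint passes its speed limit or range.

ROBOT

A 7-joint arm with a two-finger parallel gripper is mounted at the origin on the work surface. World frame = base frame: x ahead of the robot, y to its left, z up, the work surface at z = 0. Lengths are in m, angles in rad, forces in N, time in s.
With the tool pointing down it reaches from about 0.4 to 0.85 m from the base axis. Payload 4.5 kg.
Tool frame: the origin (TCP) lies at the very end of the fingers, on their centre line; the grasp point (between the pads) lies 19 mm behind it (r.grip_point_offset is the distance from the TCP to the grasp point, in m); y points along the fingers, x is the direction in which the jaws open and shut, and the axes are right-handed (so a half turn about y gives the same grasp; the last joint's range is limited). The gripper opens to 88 mm and grips with 3 to 60 N. Pads are 18 mm wide; open, the fingers measure 123 mm over their backs; the gripper's body (75 mm by 187 mm) begins 45 mm behind the grasp point.
Start: joints at [-1.246, 0.689, -0.195, 1.565, 0.157, 0.902, -0.215], TCP at [0.179, 0.599, 0.239] pointing down, gripper open.
Joint ranges: [-3.01, 3.01], [-0.46, 2.08], [-1.47, 1.51], [0.13, 2.56], [-1, 4.14], [0.04, 2.09], [-2.66, 2.66]. Speed limits (rad/s): [2.57, 2.57, 3.14, 3.14, 3.14, 3.14, 3.14].

INTERFACE

Orientations are given as a unit quaternion [x, y, z, w].
In Python, from plant import get_state, snapshot, camera_params, job, r gives the robot as it stands.
- The arm moves only by the tool carry_out, never from a script. Its arguments are lists of equal length, an entry for each row: "offset": the shift along the world's x, y, z in m, a list of three; "twist": the turn about the world's z in degrees. In form: {"offset": [[tx, ty, tz], ...], "twist": [twist, ...]}. A call has 1 to 8 rows; each row shifts and turns the commanded pose from where the row before left it; what a row does not reach is not made up. A row lasts 1/8 s, in which the tool goes at most 62.5 mm and 10.7 degrees, less where a joint would pass 70% of its speed; a pose out of reach is approached as far as the arm can. A call with a gripper value outside its range is refused whole. "grip" is the finger opening in m, from 0 to 0.0881, set as the call begins (left out, the last holds). The fingers move at their own pace and stop on an object; "newtons" is the grip in N (left out, the last holds). Time passes only in rows, so rows that do not move let the fingers close. It gives the time, the measured TCP pose, the force and the opening at its end, in the units of the state.
- get_state(): the state, without advancing time (a new reading comes with each control period).
- snapshot(name): name is "scene" or "top"; returns the picture (480x640x3 uint8, red, green, blue); there is no depth.
- camera_params(name): a dict with "camera_matrix" (3x3 intrinsics, pixels), "eye" and "orientation" of the camera in the world. Camera axes: x right, y up, looking along -z (the intrinsics and any distortion apply to the point x, -y, -z); pixel columns grow to the right and rows downward; lengths in m; the calibration is good to about 2 mm. A picture is of the moment at which its call begins. camera_params takes no time and is no camera call.
- job.finish_job(): hands the job in, once; it reports no verdict.
The state is a dict: "clock": time; "q": joint angles; "qd": joint speeds; "joint_torque": joint torques, N m; "tool_pos": TCP position; "eef_rot": TCP orientation; "contact_force": force on the tool from outside, world axes, zero at the start; "moment": the same for the moment, N m; "opening": opening from 0.0 (shut) to 1.0 (fully open).
Only numpy, scipy, OpenCV 4.12 (cv2) and the standard library are available. Lean on these libraries where they do the work, as an engineer would, in place of code of your own. Each camera call takes 0.05 s, during which the arm holds its last target. There are 200 camera calls.

## Working session

There is one attempt and no reset: what is moved stays moved. The work goes in short steps, Python scripts to look and compute and a tool call to move; the robot and the scene stay as the last step left them, time stands still between calls to the robot, and variables do not carry over. Pictures are saved under pics/ and viewed, about 8 in all and at most 12, crops included, and the job is handed in when it is done.

Besides the shell and the picture viewer there is one more tool, called after "Emit:" as name([rows], argument=value, ...), one row to a line, values as JSON. carry_out: Moves the arm, as the interface text tells. Its arguments: {"type":"object","properties":{"offset":{"type":"array"},"twist":{"type":"array"},"grip":{"type":"number"},"newtons":{"type":"number"}},"required":["offset","twist"]}

```bash
ls; mkdir -p pics
python3 - <<'E'
from plant import get_state, snapshot, camera_params, job, r
import cv2
for n in("scene","top"):
    im=snapshot(n); cv2.imwrite(f"pics/{n}0.png",im[:,:,::-1]); print(n,camera_params(n))
print(get_state())
E
```

```text
pics
scene {'camera_matrix': array([[567.88925103,   0.        , 324.16138418],
       [  0.        , 567.88925103, 237.31585817],
       [  0.        ,   0.        ,   1.        ]]), 'eye': array([1.78112779, 0.38923564, 0.87965129]), 'orientation': array([0.28173206, 0.38752747, 0.69984442, 0.52978043])}
top {'camera_matrix': array([[493.08481032,   0.        , 314.63330196],
       [  0.        , 493.08481032, 242.14575312],
       [  0.        ,   0.        ,   1.        ]]), 'eye': array([0.38735604, 0.0283213 , 1.31338538]), 'orientation': array([ 0.05978443, -0.06078702, -0.70136407,  0.7076858 ])}
{'clock': 0.1, 'q': array([-1.24624138,  0.68989379, -0.19453184,  1.5662234 ,  0.1572773 ,
        0.90249731, -0.21510641]), 'qd': array([-0.00053724, -0.00173624, -0.00035933, -0.00186669,  0.00089432,
        0.00148718, -0.0001167 ]), 'joint_torque': array([-3.81752427e-03, -5.28493631e+01, -1.27120201e+00, -1.53836417e+01,
       -5.24757605e-02,  1.95569948e-03,  4.21661946e-05]), 'tool_pos': array([0.17904125, 0.59822117, 0.2379989 ]), 'eef_rot': array([ 0.56751607,  0.42186784, -0.42275288, -0.56677424]), 'contact_force': array([-0.13010166,  0.38244855, -0.20421806]), 'moment': array([-0.00479073,  0.04050396,  0.01000496]), 'opening': 0.9994382980176335}
```

View pics/scene0.png

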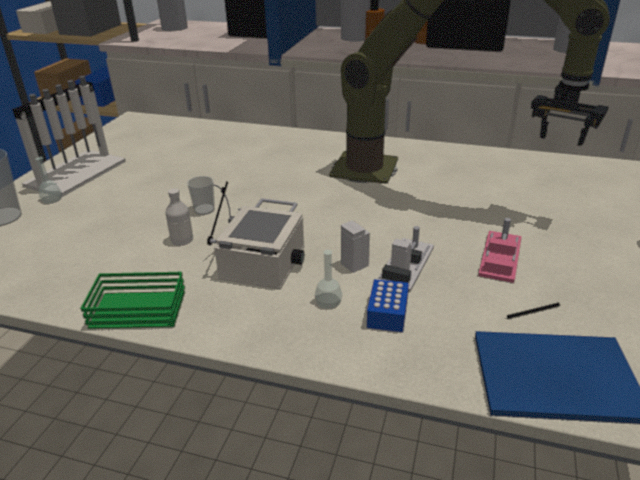

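View pics/top0.png

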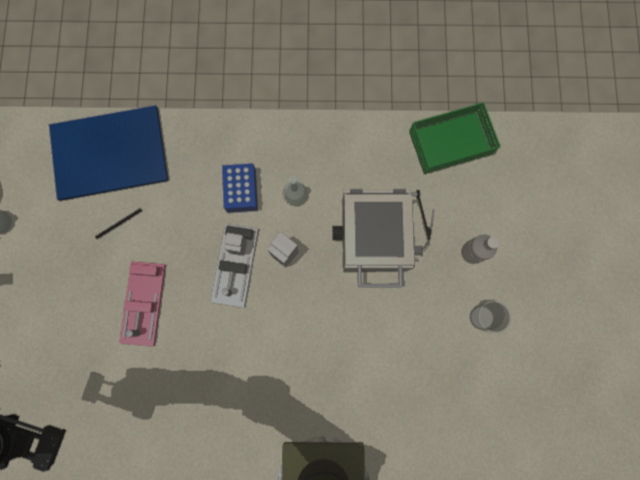

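The top view shows the grey fixture at about (235,265) with the small holder in it at (235,240). The look-alike holder is at (284,250), the reader at (378,230), its bar at (381,284) and the setting arm at (424,215). I'll take crops for precise measurement.

```bash
cat > h.py <<'E'
import numpy as np, cv2
from scipy.spatial.transform import Rotation as R
from plant import get_state, snapshot, camera_params, job, r
C={n:camera_params(n) for n in("scene","top")}
def ray(n,u,v):
    c=C[n];K=c["camera_matrix"];d=np.array([(u-K[0,2])/K[0,0],-(v-K[1,2])/K[1,1],-1.])
    return c["eye"],R.from_quat(c["orientation"]).apply(d)
def onz(n,u,v,z):
    e,d=ray(n,u,v);return e+d*(z-e[2])/d[2]
def proj(n,p):
    c=C[n];K=c["camera_matrix"];x=R.from_quat(c["orientation"]).inv().apply(np.atleast_2d(p)-c["eye"])
    return np.c_[K[0,0]*x[:,0]/-x[:,2]+K[0,2],-K[1,1]*x[:,1]/-x[:,2]+K[1,2]]
def crop(im,u0,v0,w,h,s,f,step=20):
    c=cv2.resize(im[v0:v0+h,u0:u0+w,::-1],None,fx=s,fy=s,interpolation=cv2.INTER_CUBIC)
    for u in range(-(-u0//step)*step,u0+w,step):
        cv2.line(c,(int((u-u0+.5)*s),0),(int((u-u0+.5)*s),6),(0,0,255),1);cv2.putText(c,str(u),(int((u-u0+.5)*s),16),0,.35,(0,0,255))
    for v in range(-(-v0//step)*step,v0+h,step):
        cv2.line(c,(0,int((v-v0+.5)*s)),(6,int((v-v0+.5)*s)),(0,0,255),1);cv2.putText(c,str(v),(8,int((v-v0+.5)*s)),0,.35,(0,0,255))
    cv2.imwrite(f,c)
E
python3 - <<'E'
from h import *
t=cv2.imread("pics/top0.png")[:,:,::-1];s=cv2.imread("pics/scene0.png")[:,:,::-1]
crop(t,205,180,110,130,4.5,"pics/a.png",10)
crop(t,325,180,115,115,5,"pics/a2.png",10)
crop(s,200,170,240,130,3.3,"pics/b.png",10)
a=cv2.imread("pics/a.png");a2=cv2.imread("pics/a2.png");a2=cv2.resize(a2,None,fx=.52,fy=.52,interpolation=cv2.INTER_AREA)
E
```

```text
(no output)
```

View pics/a.png

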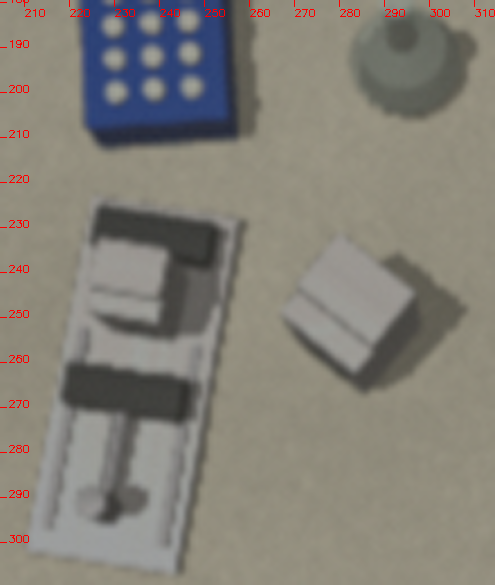

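View pics/b.png

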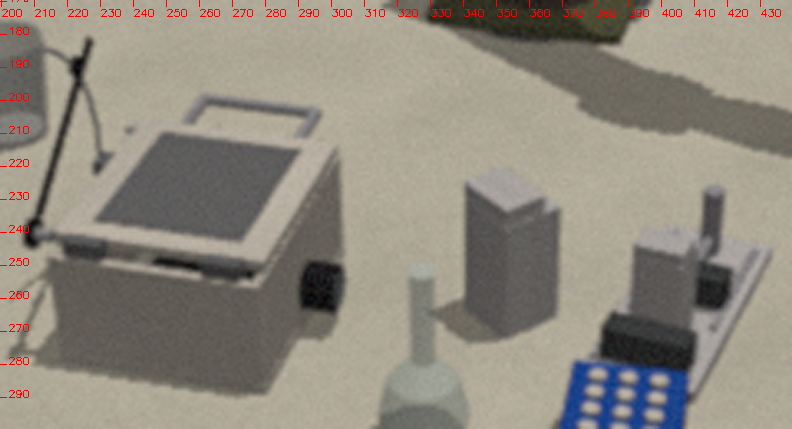

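View pics/a2.png

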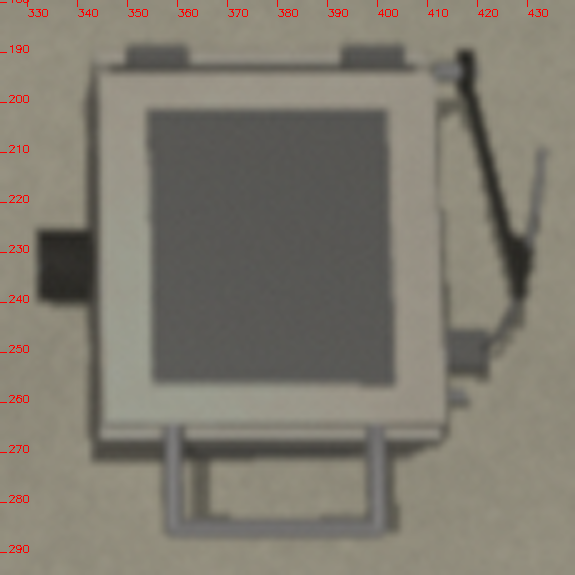

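Readings so far:
- **Top:** fixture plate corners (210.7,301.1), (244.5,306.8), (258.9,228.4). The holder top is around (233,238), with its step facing the sliding jaw. The post top is at about (226.7,290). The bar runs (357.5,285) to (401.5,285). The arm runs from (417,191) to its tip at (428.5,237.5).
- **Scene:** arm pivot (210,241), tip (226.8,181.6).

Run:
```python
from h import *
np.set_printoptions(precision=4,suppress=True)
A=lambda x,y:(205+x/4.5-.5,180+y/4.5-.5)
A2=lambda x,y:(325+x/5-.5,180+y/5-.5)
B=lambda x,y:(200+x/3.3-.5,170+y/3.3-.5)
P=lambda l,f,n,pts,z:[print(l,onz(n,*f(*p),z)) for p in pts]
P("plate",A,"top",[(28,547),(180,573),(245,220)],.014)
P("fixjaw",A,"top",[(98,203),(220,222),(212,270)],.044)
P("slidejaw",A,"top",[(70,363),(194,380),(187,422),(62,400)],.044)
P("holdtop",A,"top",[(93,238),(168,248),(163,298),(90,288)],.104)
P("holdstep",A,"top",[(92,312),(160,325)],.092)
P("post",A,"top",[(98,497)],.076)
P("bar",A2,"top",[(165,528),(385,528)],.110)
P("barS",B,"scene",[(203,97),(318,113)],.110)
P("lid",A2,"top",[(97,67),(440,67),(447,427),(100,427)],.113)
def tri(a,b):
    (e1,d1),(e2,d2)=ray("top",*a),ray("scene",*b)
    s=np.linalg.lstsq(np.c_[d1,-d2],e2-e1,rcond=None)[0];p,q=e1+s[0]*d1,e2+s[1]*d2
    return (p+q)/2,np.linalg.norm(p-q)
print("tip",tri(A2(519,293),B(90,41)),"blob",tri(A2(519,250),B(77,67)))
print("pivot",tri(A2(465,60),B(35,235)))
print("bar",tri(A2(165,528),B(318,113)),tri(A2(385,528),B(203,97)))
print("post",tri(A(98,490),B(713,190)))
print("hold",tri(A(130,270),B(665,237)))
print(R.from_quat(get_state()["eef_rot"]).as_matrix())
```

```text
plate [0.4523 0.2982 0.014 ]
plate [0.4381 0.2093 0.014 ]
plate [0.6475 0.1774 0.014 ]
fixjaw [0.6508 0.26   0.044 ]
fixjaw [0.6402 0.1885 0.044 ]
fixjaw [0.6117 0.1923 0.044 ]
slidejaw [0.5565 0.2725 0.044 ]
slidejaw [0.5473 0.2007 0.044 ]
slidejaw [0.523  0.2039 0.044 ]
slidejaw [0.535  0.2762 0.044 ]
holdtop [0.6185 0.2511 0.104 ]
holdtop [0.6133 0.2093 0.104 ]
holdtop [0.5852 0.2111 0.104 ]
holdtop [0.5904 0.2516 0.104 ]
holdstep [0.5789 0.2522 0.092 ]
holdstep [0.5719 0.2141 0.092 ]
post [0.4772 0.2476 0.076 ]
bar [ 0.4894 -0.078   0.11  ]
bar [ 0.4904 -0.1854  0.11  ]
barS [ 0.4895 -0.1854  0.11  ]
barS [ 0.4911 -0.0815  0.11  ]
lid [ 0.7206 -0.0449  0.113 ]
lid [ 0.7222 -0.2175  0.113 ]
lid [ 0.5399 -0.2164  0.113 ]
lid [ 0.5384 -0.0462  0.113 ]
tip (array([ 0.59  , -0.2322,  0.2072]), np.float64(0.0012843999084993637)) blob (array([ 0.6122, -0.2351,  0.1953]), np.float64(0.00026019505770648544))
pivot (array([ 0.7258, -0.2291,  0.1117]), np.float64(0.002684693599439266))
bar (array([ 0.49  , -0.0799,  0.1095]), np.float64(0.003783173807506705)) (array([ 0.4903, -0.1852,  0.1105]), np.float64(0.0003152863204719168))
post (array([0.4806, 0.2487, 0.0797]), np.float64(0.0030294731919865417))
hold (array([0.6001, 0.2298, 0.1068]), np.float64(0.0007453741897523001))
[[ 0.2866 -0.0004 -0.958 ]
 [ 0.958  -0.0016  0.2866]
 [-0.0016 -1.     -0.0001]]
```

Run:
```python
from h import *
A=lambda x,y:(205+x/4.5-.5,180+y/4.5-.5)
B=lambda x,y:(200+x/3.3-.5,170+y/3.3-.5)
def tri(a,b):
    (e1,d1),(e2,d2)=ray("top",*a),ray("scene",*b)
    s=np.linalg.lstsq(np.c_[d1,-d2],e2-e1,rcond=None)[0];p,q=e1+s[0]*d1,e2+s[1]*d2
    return (p+q)/2,np.linalg.norm(p-q)
print(tri(A(415,292),B(465,185)))
for p in [(345,235),(415,292),(362,375),(282,310)]: print(onz("top",*A(*p),.11))
print("holder top far corners", tri(A(93,238),B(692,240)), tri(A(168,248),B(634,237)))
```

```text
(array([0.58708697, 0.07139486, 0.12020207]), np.float64(6.473013003545735e-05))
[0.62034832 0.11092639 0.11      ]
[0.58878643 0.07179473 0.11      ]
[0.54254884 0.10005833 0.11      ]
[0.57809883 0.14465642 0.11      ]
holder top far corners (array([0.61565407, 0.25045784, 0.11731444]), np.float64(0.003690312869998059)) (array([0.61196414, 0.20845538, 0.11078646]), np.float64(0.00036129217783664394))
```

Emit:
carry_out([
  [0.05,-0.045,0],
  [0.05,-0.045,0],
  [0.05,-0.045,0],
  [0.05,-0.045,0],
  [0.05,-0.045,0],
  [0.05,-0.045,0],
  [0.05,-0.045,0],
  [0.05,-0.045,0],
], twist=[8.1,0,0,0,0,0,0,0])

```text
clock: 1.1
tool_pos: [0.552, 0.2627, 0.2385]
eef_rot: [-0.536, -0.461, 0.461, 0.536]
contact_force: [1.7, 1.2, 0.1]
opening: 1.001
```

Emit:
carry_out([
  [0.022,-0.015,0],
  [0.022,-0.0145,-0.03],
  [0,0,-0.04],
  [0,0,-0.04],
  [0,0,-0.035],
  [0,0,-0.0275],
  [0,0,0],
], twist=[0,0,0,0,0,0,0])

```text
clock: 1.98
tool_pos: [0.5929, 0.2339, 0.0639]
eef_rot: [-0.535, -0.459, 0.463, 0.536]
contact_force: [-0.7, 0.2, 0.0]
opening: 0.999
```

Emit:
carry_out([
  [0,0,0],
  [0,0,0],
  [0,0,0],
  [0,0,0],
  [0,0,0],
], twist=[0,0,0,0,0], grip=0.03, newtons=30)

```text
clock: 2.6
tool_pos: [0.5949, 0.2338, 0.0665]
eef_rot: [0.536, 0.461, -0.462, -0.536]
contact_force: [0.2, -1.4, -1.2]
opening: 0.46
```

Emit:
carry_out([
  [0,0,0.025],
  [0,0,0.03],
  [0,0,0],
  [0,0,0],
  [0,0,0],
  [0,0,0],
  [0,0,0],
  [0,0,0],
], twist=[0,0,10,10,10,10,10,10])

```text
clock: 3.6
tool_pos: [0.5943, 0.2344, 0.1206]
eef_rot: [-0.231, -0.668, 0.668, 0.232]
contact_force: [1.3, -0.0, -3.9]
opening: 0.45
```

Emit:
carry_out([
  [0,0,0],
  [0,0,0],
  [0,0,0],
  [0.006,-0.004,0],
  [0,0,0],
], twist=[10,10,10,0,0])

```text
clock: 4.22
tool_pos: [0.6016, 0.2296, 0.1208]
eef_rot: [-0.054, -0.705, 0.705, 0.054]
contact_force: [0.5, 0.8, -2.6]
opening: 0.454
```

Run:
```python
from h import *
s=get_state();M=R.from_quat(s["eef_rot"]).as_matrix();print(s["tool_pos"],M.round(3)[:,0],s["q"].round(2))
a=snapshot("top");b=snapshot("scene")
crop(a,205,200,80,110,5,"pics/c1.png",10);crop(b,360,200,80,110,5,"pics/c2.png",10)
cv2.imwrite("pics/c.png",np.hstack([cv2.imread("pics/c1.png"),cv2.imread("pics/c2.png")]))
```

```text
[0.60155046 0.2295726  0.12077257] [-0.988  0.153 -0.   ] [-0.09  0.94 -0.67  1.59  0.71  0.88  1.96]
```

View pics/c.png

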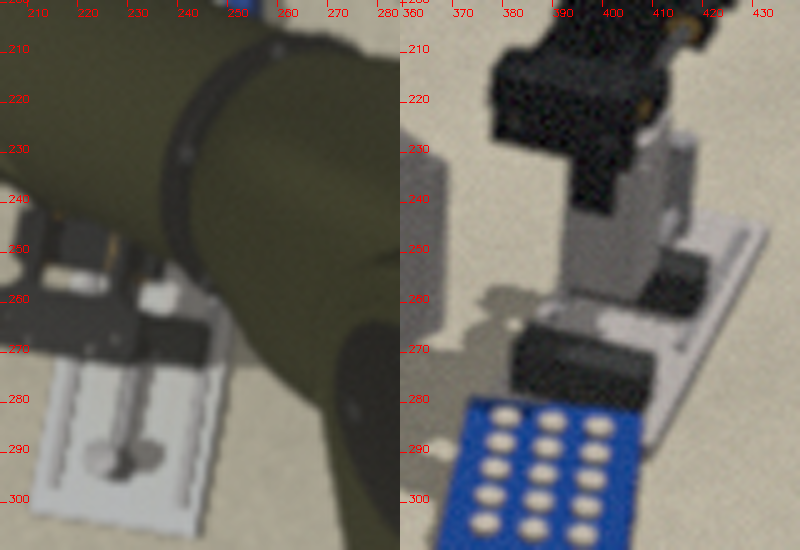

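The holder is upright and square in the fingers, lifted clear above the gap, with the jaw still open. I'll lower it now.

Emit:
carry_out([
  [-0.002,0,-0.015],
  [0,0,-0.015],
  [0,0,-0.012],
  [0,0,-0.006],
  [0,0,-0.003],
  [0,0,0],
  [0,0,0],
], twist=[0,0,0,0,0,0,0])

```text
clock: 5.2
tool_pos: [0.5991, 0.231, 0.0707]
eef_rot: [0.053, 0.705, -0.705, -0.053]
contact_force: [0.0, -0.1, -3.3]
opening: 0.458
```

Emit:
carry_out([
  [0,0,-0.002],
  [0,0,-0.0015],
  [0,0,-0.001],
  [0,0,0],
], twist=[0,0,0,0])

```text
clock: 5.7
tool_pos: [0.599, 0.2308, 0.0664]
eef_rot: [-0.053, -0.705, 0.705, 0.053]
contact_force: [-1.2, -0.8, 4.0]
opening: 0.452
```

Emit:
carry_out([
  [0,0,0],
  [0,0,0],
  [0,0,0],
  [0,0,0.02],
  [0,0,0.04],
  [0,0,0.04],
], twist=[0,0,0,0,0,0], grip=0.07)

```text
clock: 6.45
tool_pos: [0.5988, 0.2311, 0.1681]
eef_rot: [0.053, 0.705, -0.705, -0.053]
contact_force: [0.0, -0.1, -0.2]
opening: 0.799
```

Emit:
carry_out([
  [-0.03,0.004,0],
  [-0.04,0.006,0],
  [-0.04,0.006,0],
  [-0.04,0.006,0],
  [-0.011,0.001,0],
  [0,0,0],
  [0,0,0],
  [0,0,0],
], twist=[-10,-10,-10,-10,-10,-10,-10,-10], grip=0)

```text
clock: 7.45
tool_pos: [0.4379, 0.2547, 0.1671]
eef_rot: [0.495, 0.506, -0.504, -0.495]
contact_force: [0.0, 0.4, -0.6]
opening: 0.006
```

Emit:
carry_out([
  [0,0,-0.03],
  [0,0,-0.03],
  [0,0,0],
  [0,0,0],
], twist=[-10,0,0,0])

```text
clock: 7.95
tool_pos: [0.4383, 0.2546, 0.107]
eef_rot: [-0.536, -0.462, 0.461, 0.536]
contact_force: [0.2, 0.2, 0.8]
opening: 0.008
```

Run:
```python
from h import *
s=get_state();M=R.from_quat(s["eef_rot"]).as_matrix();print(s["tool_pos"],M.round(3)[:,0],s["q"].round(2))
a=snapshot("top");b=snapshot("scene")
crop(a,205,210,80,110,5,"pics/d1.png",10);crop(b,370,180,80,110,5,"pics/d2.png",10)
cv2.imwrite("pics/d.png",np.hstack([cv2.imread("pics/d1.png"),cv2.imread("pics/d2.png")]))
```

```text
[0.4383258  0.25455001 0.10702255] [0.148 0.989 0.002] [-0.5   0.76 -0.18  2.03  0.34  0.38  0.46]
```

View pics/d.png

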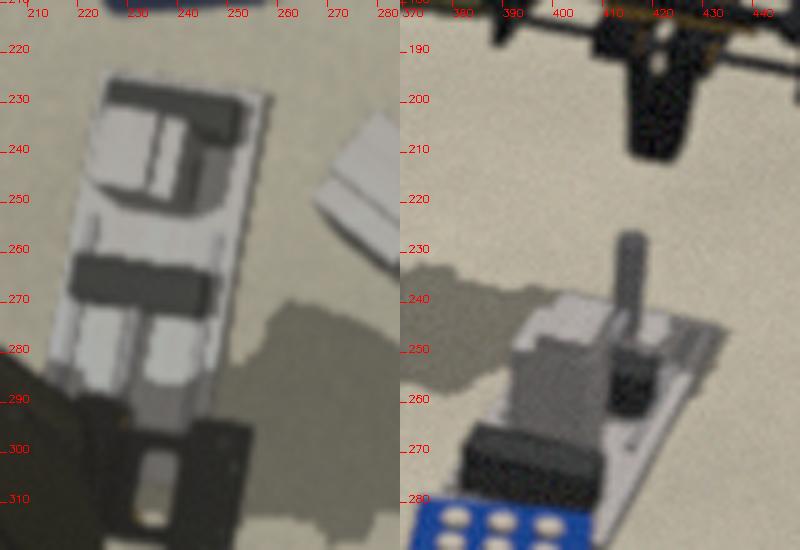

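The holder stands in the open fixture with its step, and so the window, on the reader side. Next I'll lower behind the post and push.

Emit:
carry_out([
  [0,0,-0.03],
  [0,0,-0.03],
  [0,0,0],
  [0.01,-0.0015,0],
  [0.01,-0.0015,0],
  [0.005,-0.00075,0],
  [0,0,0],
], twist=[0,0,0,0,0,0,0])

```text
clock: 8.93
tool_pos: [0.4638, 0.25, 0.0462]
eef_rot: [0.536, 0.462, -0.46, -0.536]
contact_force: [-1.0, -0.3, -0.1]
opening: 0.008
```

Run:
```python
from h import *
for (u,v) in [(103,107),(188,118),(175,200),(90,185)]:
    p=onz("top",205+u/5-.5,210+v/5-.5,.104);print(p, p[0]*.9888-p[1]*.1495,p[0]*.1495+p[1]*.9888)
```

```text
[0.62231183 0.2513916  0.104     ] 0.5777588965243894 0.3416116348953009
[0.6171103 0.2087574 0.104    ] 0.5789894306931552 0.2986773037325807
[0.57563145 0.21380833 0.104     ] 0.537220029474113 0.2974705809553642
[0.58278676 0.25628318 0.104     ] 0.5379452155515903 0.34053942747002147
```

Emit:
carry_out([
  [0.005,-0.00075,0],
  [0.005,-0.00075,0],
  [0.005,-0.00075,0],
  [0.005,-0.00075,0],
], twist=[0,0,0,0])

```text
clock: 9.43
tool_pos: [0.483, 0.247, 0.0457]
eef_rot: [-0.536, -0.461, 0.461, 0.536]
contact_force: [-2.8, 1.3, 2.2]
opening: 0.004
```

Emit:
carry_out([
  [0.002,-0.0003,0],
  [0.002,-0.0003,0],
  [0.002,-0.0003,0],
  [0,0,0],
], twist=[0,0,0,0])

```text
clock: 9.93
tool_pos: [0.4852, 0.2467, 0.0456]
eef_rot: [-0.534, -0.46, 0.464, 0.536]
contact_force: [-10.6, 1.9, 7.5]
opening: 0.004
```

Emit:
carry_out([
  [0.002,-0.0003,0],
  [0.002,-0.0003,0],
  [0,0,0],
], twist=[0,0,0])

```text
clock: 10.3
tool_pos: [0.4852, 0.2466, 0.0456]
eef_rot: [-0.533, -0.459, 0.466, 0.537]
contact_force: [-17.6, 3.4, 13.1]
opening: 0.008
```

Run:
```python
from h import *
a=snapshot("top");b=snapshot("scene")
crop(a,205,210,80,110,5,"pics/e1.png",10);crop(b,370,200,80,110,5,"pics/e2.png",10)
cv2.imwrite("pics/e.png",np.hstack([cv2.imread("pics/e1.png"),cv2.imread("pics/e2.png")]))
```

```text
(no output)
```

View pics/e.png

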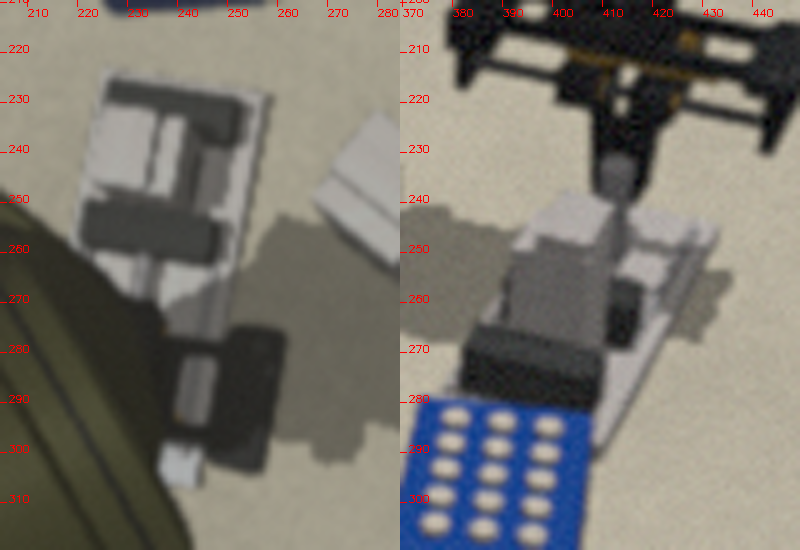

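Jaw face bears on the holder, the holder is flat against the fixed jaw, and the TCP no longer advances at 17 N. I'll back off and move over to the reader.

Emit:
carry_out([
  [-0.015,0.002,0],
  [-0.02,0.003,0],
  [0,0,0.04],
  [0,0,0.06],
  [0,-0.02,0.06],
  [0,-0.05,0],
  [0.01,-0.05,0],
  [0.01,-0.05,0],
], twist=[0,0,0,0,0,8.7,0,0])

```text
clock: 11.4
tool_pos: [0.4793, 0.0785, 0.2055]
eef_rot: [0.5, 0.501, -0.5, -0.499]
contact_force: [0.7, 0.0, -0.1]
opening: 0.003
```

Emit:
carry_out([
  [0.01,-0.05,0],
  [0.01,-0.05,0],
  [0.01,-0.04,0],
  [0,-0.02,0],
  [0,0,0],
  [0,0,0],
], twist=[0,0,0,0,0,0], grip=0.045)

```text
clock: 12.15
tool_pos: [0.5082, -0.0783, 0.2051]
eef_rot: [0.499, 0.501, -0.5, -0.499]
contact_force: [-0.0, 0.0, 0.0]
opening: 0.512
```

Emit:
carry_out([
  [0.004,-0.004,-0.02],
  [0,0,-0.03],
  [0,0,-0.03],
  [0,0,-0.03],
  [0,0,0],
  [0,0,0],
], twist=[0,0,0,0,0,0])

```text
clock: 12.9
tool_pos: [0.5125, -0.0822, 0.0959]
eef_rot: [0.499, 0.501, -0.501, -0.499]
contact_force: [0.0, -0.8, 0.2]
opening: 0.508
```

Run:
```python
from h import *
a=snapshot("top");b=snapshot("scene")
crop(b,200,160,110,110,3.6,"pics/f2.png",10);crop(a,205,210,80,110,3.6,"pics/f1.png",10)
cv2.imwrite("pics/f.png",np.hstack([cv2.imread("pics/f1.png"),cv2.imread("pics/f2.png")]))
```

```text
(no output)
```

View pics/f.png

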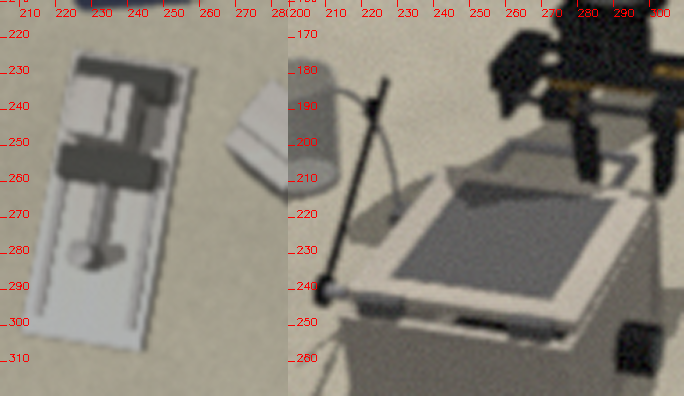

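The left crop shows the holder clamped between the jaws. The right crop shows the fingers straddling the rod at (294,207). I'll grip it.

Emit:
carry_out([
  [0,0,0],
  [0,0,0],
  [0,0,0],
  [0,0,0],
  [0,0,0],
], twist=[0,0,0,0,0], grip=0.0, newtons=40)

```text
clock: 13.62
tool_pos: [0.5118, -0.0845, 0.0951]
eef_rot: [-0.5, -0.5, 0.501, 0.499]
contact_force: [0.6, -4.5, 0.9]
opening: 0.1
```

Emit:
carry_out([
  [0.0003,-0.001,0.0104],
  [0.0008,-0.001,0.0104],
  [0.0013,0,0.0103],
  [0.0018,0,0.0103],
  [0.0023,0,0.0101],
  [0.0028,0,0.0101],
  [0.0033,0,0.0099],
  [0.0039,0,0.0097],
], twist=[0,0,0,0,0,0,0,0])

```text
clock: 14.62
tool_pos: [0.5281, -0.0844, 0.1767]
eef_rot: [0.499, 0.501, -0.501, -0.5]
contact_force: [2.0, 3.8, -10.2]
opening: 0.096
```

Emit:
carry_out([
  [0.0042,0,0.0095],
  [0.0048,0,0.0092],
  [0.0052,0,0.0091],
  [0.0057,0,0.0087],
  [0,0,0],
  [0,0,0],
], twist=[0,0,0,0,0,0])

```text
clock: 15.38
tool_pos: [0.5473, -0.0842, 0.2125]
eef_rot: [-0.498, -0.501, 0.501, 0.5]
contact_force: [0.2, 4.9, -10.7]
opening: 0.1
```

Run:
```python
from h import *
a=snapshot("top");b=snapshot("scene")
cv2.imwrite("pics/s6.png",b[:,:,::-1]);cv2.imwrite("pics/t6.png",a[:,:,::-1])
crop(b,200,150,100,110,4.8,"pics/g2.png",10);crop(a,365,180,75,110,4.2,"pics/g1.png",10)
x,y=cv2.imread("pics/g1.png"),cv2.imread("pics/g2.png");x=cv2.copyMakeBorder(x,0,y.shape[0]-x.shape[0],0,0,0)
cv2.imwrite("pics/g.png",np.hstack([x,y]));print(x.shape,get_state()["tool_pos"])
```

```text
(528, 315, 3) [ 0.54724581 -0.08419951  0.21241352]
```

View pics/g.png

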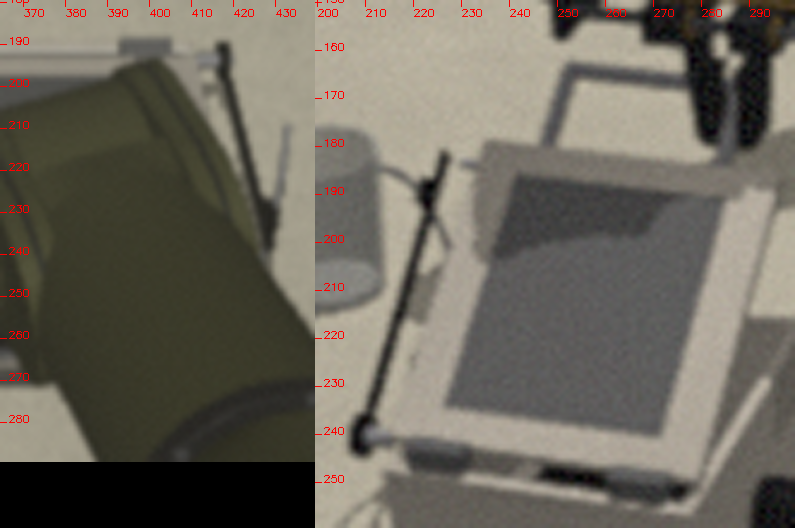

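Run:
```python
from h import *
def ony(n,u,v,y):
    e,d=ray(n,u,v);return e+d*(y-e[1])/d[1]
G=lambda x,y:(200+(x-315)/4.8-.5,150+y/4.8-.5)
for f in("scene0","s6"):
    g=cv2.imread(f"pics/{f}.png").max(2);m=np.zeros_like(g);m[178:238,205:235]=1
    v,u=np.nonzero((g<70)&(m>0)); 
    # centre per row, thin rows only
    rows=[(np.average(u[v==k],weights=90.-g[k,u[v==k]]),k) for k in np.unique(v) if (v==k).sum()<5 and not 184<k<194]
    rows=np.array(rows);p=np.polyfit(rows[:,1],rows[:,0],1);print(f,len(rows),p,rows[:,1].min(),rows[:,1].max())
    for y in(-.233,-.231):
        for tip in(rows[:,1].min()-.5,):
            P=np.array([ony("scene",np.polyval(p,k),k,y) for k in(tip,205,230)])
            print(y,P.round(4).tolist(),"slope",np.arctan2(P[0,2]-P[2,2],P[2,0]-P[0,0]),"from hinge",np.arctan2(P[0,2]-.108,.7205-P[0,0]),np.hypot(P[0,2]-.108,.7205-P[0,0]))
# lid left edge, top face, plane y=-.217
a=ony("scene",*G(484,143),-.217);b=ony("scene",*G(387,420),-.217)
print("lid edge",a,b,np.arctan2(a[2]-b[2],b[0]-a[0]))
c=ony("scene",*G(569,70),-.183);print("bar corner",c,np.arctan2(c[2]-.108,.7205-c[0]),np.hypot(c[2]-.108,.7205-c[0]))
```

```text
scene0 46 [ -0.28947425 279.4046493 ] 183.0 237.0
-0.233 [[0.5913, -0.233, 0.2062], [0.6415, -0.233, 0.1667], [0.6958, -0.233, 0.124]] slope 0.6665296114192468 from hinge 0.6499763487247906 0.16232221255771506
-0.231 [[0.5951, -0.231, 0.2084], [0.6451, -0.231, 0.169], [0.6993, -0.231, 0.1265]] slope 0.6665296114192472 from hinge 0.6751137033648785 0.16063822526305577
s6 46 [ -0.29597374 280.64030589] 183.0 237.0
-0.233 [[0.591, -0.233, 0.2061], [0.642, -0.233, 0.167], [0.697, -0.233, 0.1248]] slope 0.6540128950843205 from hinge 0.6482995544842723 0.1624567795678645
-0.231 [[0.5948, -0.231, 0.2083], [0.6456, -0.231, 0.1693], [0.7005, -0.231, 0.1272]] slope 0.6540128950843211 from hinge 0.6734043132863892 0.16076549982019966
lid edge [ 0.57482759 -0.217       0.20945483] [ 0.72044259 -0.217       0.12098911] 0.5459390865530693
bar corner [ 0.53053512 -0.183       0.23661068] 0.5951384651815068 0.2294065413912608
```

Emit:
carry_out([
  [0.004,0,0.005],
  [0.0038,0,0.0048],
  [0,0,0],
  [0,0,0],
  [0,0,0],
  [0,0,0],
], twist=[0,0,0,0,0,0])

```text
clock: 16.23
tool_pos: [0.5539, -0.0841, 0.2218]
eef_rot: [-0.498, -0.5, 0.502, 0.501]
contact_force: [-1.3, 5.7, -11.7]
opening: 0.098
```

Run:
```python
from h import *
b=snapshot("scene");print(get_state()["tool_pos"],get_state()["contact_force"])
cv2.imwrite("pics/s7.png",b[:,:,::-1])
crop(b,200,150,90,110,5.4,"pics/g3.png",10)
```

```text
[ 0.55392657 -0.08415776  0.22181262] [ -0.67119739   5.73100793 -11.12227013]
```

View pics/g3.png

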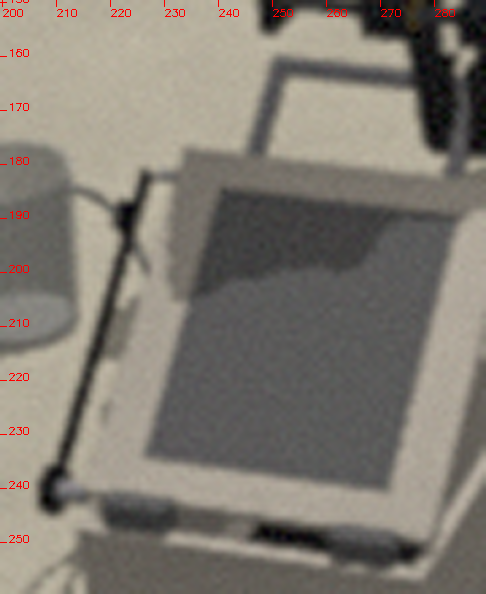

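Run:
```python
from h import *
H=lambda x,y:(200+x/5.4-.5,150+y/5.4-.5)
e,d=ray("scene",*H(282,68));p=e+d*(-.183-e[1])/d[1];print("bar",p,np.arctan2(p[2]-.108,.7205-p[0]),np.hypot(p[2]-.108,.7205-p[0]))
g=cv2.imread("pics/s7.png").max(2)
for th in(.62,.64,.66,.68):
    f=lambda r,y,h=0:proj("scene",[.7205-r*np.cos(th)+h*np.sin(th),y,.108+r*np.sin(th)+h*np.cos(th)])[0].round(1)
    print(th,"arm@r=.165,.03",f(.165,-.2325),f(.03,-.2325),"lid far-left top corner r=.18",f(.18,-.217,.005),"bar corner",f(.23,-.182))
print("obs arm",H(145,175),H(75,420)," lidcorner",H(185,150)," bar",H(282,68))
```

```text
bar [ 0.53370851 -0.183       0.2437983 ] 0.628621004209627 0.23093774208940593
0.62 arm@r=.165,.03 [227.7 182.5] [212.9 229.6] lid far-left top corner r=.18 [234.1 177.2] bar corner [252.2 162.8]
0.64 arm@r=.165,.03 [227.2 181.9] [212.8 229.5] lid far-left top corner r=.18 [233.6 176.5] bar corner [251.7 162. ]
0.66 arm@r=.165,.03 [226.8 181.3] [212.7 229.4] lid far-left top corner r=.18 [233.2 176. ] bar corner [251.2 161.1]
0.68 arm@r=.165,.03 [226.4 180.8] [212.6 229.4] lid far-left top corner r=.18 [232.7 175.4] bar corner [250.6 160.3]
obs arm (226.35185185185185, 181.9074074074074) (213.38888888888889, 227.27777777777777)  lidcorner (233.75925925925927, 177.27777777777777)  bar (251.72222222222223, 162.09259259259258)
```

Image readings put the lid about 0.01–0.02 rad below the arm. A small raise should fix that.

Emit:
carry_out([
  [0.0015,0,0.002],
  [0,0,0],
  [0,0,0],
  [0,0,0],
  [0,0,0],
], twist=[0,0,0,0,0])

```text
clock: 16.9
tool_pos: [0.5554, -0.0841, 0.2237]
eef_rot: [-0.498, -0.5, 0.502, 0.501]
contact_force: [-0.6, 5.6, -10.7]
opening: 0.103
```

Run:
```python
from h import *
s=get_state();p=s["tool_pos"];print(p,s["qd"].round(3),s["opening"],"theta",np.arcsin((p[2]-.0951)/.2087),np.arccos(1-(p[0]-.5118)/.2087))
b=snapshot("scene");crop(b,200,150,240,150,3.3,"pics/z.png",10)
```

```text
[ 0.55537752 -0.08414298  0.223709  ] [ 0.001 -0.     0.002 -0.    -0.    -0.002  0.001] 0.10329353761030817 theta 0.6639577107106627 0.6580351066408421
```

View pics/z.png

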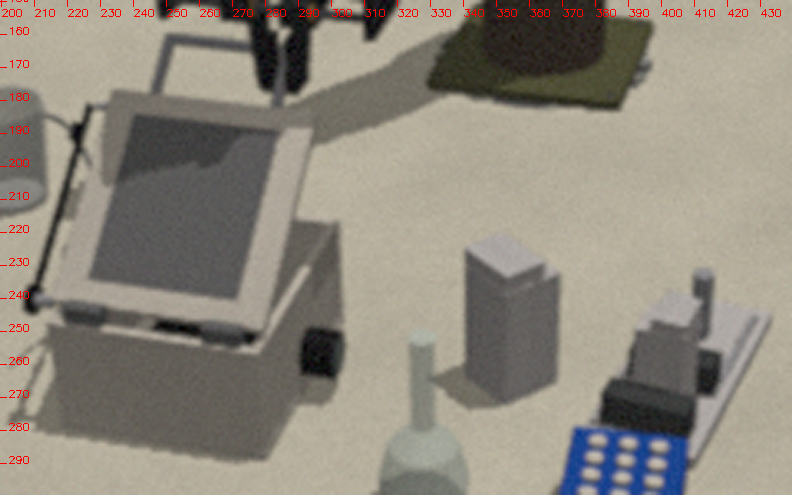

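The lid edge runs parallel to the arm, the holder is clamped with its step on the reader side, and everything else is where it was. I'm handing it in.

```bash
python3 -c "
from plant import job; print(job.finish_job())"
```

```text
the job is handed in; nothing more can be done
None
```

The job is handed in at about 17 s, with the holder turned and clamped and the lid held still at the setting arm.

- **Holder:** I lifted it, turned it a quarter turn anticlockwise and stood it back between the jaws. It ended about 2–3 mm off the centre of their width. The last picture shows its step on the reader side; the window face itself is not visible from either camera.
- **Jaw:** I pushed it up by the post until it stopped moving at about 17 N. A picture taken after I backed away shows the holder still clamped.
- **Lid:** I gripped the bar frame by the rod at its +y end and lifted. I used the rod because gripping the bar itself would have driven the gripper's body into the raised lid.
- **Lid angle:** The measurements differ slightly. The arm position puts the lid at about 0.66 rad, and the images put the setting arm at 0.65–0.665. Before the last 0.012 rad raise, the images read the lid about 0.02 lower than the arm position did, so the match is good to roughly 0.02 rad.

The setting arm and the other things on the bench look unmoved.

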